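# Counter-hold a bolt behind the lamp bracket while the nut is driven home

### The arm

A 7-joint arm with a two-finger parallel gripper is mounted at the origin on the work surface. World frame = base frame: x ahead of the robot, y to its left, z up, the work surface at z = 0. Lengths are in m, angles in rad, forces in N, time in s.
With the tool pointing down it reaches from about 0.425 to 0.925 m from the base axis. Payload 6.8 kg.
Tool frame: the origin (TCP) lies between the finger pads, 19 mm behind the fingertips; this is the grasp point; z points along the fingers, y is the line along which they close (so a half turn about z gives the same grasp; the last joint's range is limited). The gripper opens to 85 mm and grips with 20 to 120 N. Pads are 22 mm wide; open, the fingers measure 114 mm over their backs; the gripper's body (76 mm by 85 mm) begins 54 mm behind the grasp point. The pads swing forward as they close: fully open they stand 13 mm farther back than shut.
Start: joints at [1.191, 0.477, 0.022, 1.555, -0.011, 1.109, -0.083], TCP at [0.181, -0.65, 0.25] pointing down, gripper open.
Joint ranges: [-2.96, 2.96], [-0.34, 2.1], [-1.41, 1.46], [0.24, 2.44], [-1.37, 4.51], [0.17, 1.92], [-2.96, 2.96]. Speed limits (rad/s): [2.39, 2.39, 3.14, 3.14, 3.14, 3.14, 3.14].

### API

Orientations are given as a rotation vector (axis times angle).
In Python, from bench import r, optics gives the robot as it stands.
- The arm moves only by the shell command python3 -m creep 'ROWS' [FORCE]. ROWS is a JSON object whose one key "rows" holds a list of rows, each a list of 7 numbers: the shift along the tool's x, y, z in units of 25 mm (1.0 is 25 mm), then the turn, a rotation vector about the tool's x, y, z in units of 8 degrees (1.0 is 8 degrees), then the finger opening in mm, from 0 to 85.4. A call has 1 to 10 rows; each row is the pose to reach, as a shift and turn from the pose commanded when the call began, along the tool's axes at that moment; what a row does not reach only later rows make up. A row lasts 1/8 s, in which the tool goes at most 62.5 mm and 10.7 degrees, less where a joint would pass 70% of its speed; a pose out of reach is approached as far as the arm can. A call with a gripper value outside its range is refused whole. The fingers move at their own pace and stop on an object; FORCE is the grip in N (left out, the last holds). Time passes only in rows, so rows that repeat a pose let the fingers close. It gives the time, the measured TCP pose, the force, the opening and the grip force at its end, in the units of the state.
- r.get_obs(): the state, without advancing time (a new reading comes with each control period).
- optics.grab_frame(name): name is "side" or "top"; returns a dict with "color" (420x560x3 uint8, blue, green, red), "K" (3x3 intrinsics, pixels), "R" (3x3) and "t" (3): a world point X has camera coordinates R X + t. Camera axes: x right, y down, z forward; pixel columns grow to the right and rows downward; lengths in m; the calibration is good to about 2 mm. A picture is of the moment at which its call begins. There is no depth.
- r.hand_in(): hands the job in; it is judged then, once.
The state is a dict: "clock": time; "joints": joint angles; "qvel": joint speeds; "tau": joint torques, N m; "tcp_pos": TCP position; "orientation": TCP orientation; "contact_force": force on the tool from outside, world axes, zero at the start; "moment": the same for the moment, N m; "grip_width": finger opening in m; "gripper_force": force on a finger pad.
Only numpy, scipy, OpenCV 4.12 (cv2) and the standard library are available. Lean on these libraries where they do the work, as an engineer would, in place of code of your own. Each camera call takes 0.05 s, during which the arm holds its last target. There are 200 camera calls.

### The job

The powered nut driver is already running on one of the three bolts of the bench bracket, but that bolt just turns along with its nut. Reach down into the gap between the bracket and the lamp base, grip that bolt's hexagon head firmly between the fingers and keep it from turning until the nut has run fully home (this takes up to ten seconds of holding); finish while still gripping the head, do not let go. Do not touch the other two bolts, do not push against the bracket or the lamp base, and leave the things lying on the bench where they are.

Things in the scene. Friction and masses are not known exactly. Their poses are not given: they have to be found in the camera images.
- mount: Fixed bracket: upright aluminium plate 8 mm thick, 340 wide, 104 high. Origin: bench level under the plate's middle. x is level, square to the plate, away from the robot; y along the plate; z up. Three bolts at y = -90, 0, +90 mm, axes along x, 75 mm above the bench; gussets 65 mm high at y = +-166. Nuts are on the robot's side, bolt heads behind.
- gap (a point): Middle of the gap behind the plate, at bench level, 35 mm behind the plate's mid-plane. The gap is 62 mm from plate to the flat aluminium lamp base (55 mm deep, 340 wide, top 80 mm above the bench), open above, floor 6 mm high. Behind the lamp base, up to 168 mm from here, lies its folded arm, under 85 mm high.
- driver: Blue inline powered nut driver, 42 mm thick, fixed in a black cradle on the robot's side, its dark socket over one nut: at one of the three bolts, a different one each time. Origin: bench level at the plate's mid-plane, straight below the driven bolt's axis; axes as the mount's. It reaches from x = -28 to -150 mm, 96 mm high.
- bolt_head: Head of the driven bolt: steel hexagon 22 mm across flats, 25.4 across corners, 14 long (x = 16 to 30 mm), on a brass collar 17 mm in diameter. Origin: on the bolt's axis at the plate's mid-plane, 75 mm above the bench; turns about its x, 0.44 rad/s while free; at roll 0 two flats face along the mount's y. Gripped, it turns easily until flats lie on the pads (0.06 N m). Driver torque 0.2 N m.
- head_centre (a point): Middle of that hexagon head, on its axis, 23 mm behind the plate's mid-plane, 75 mm above the bench: the point to grip, free from above. Its end face carries a short red dash (the two other heads have none); the next bolt is 90 mm away along the plate.
- thread (a joint): How far the nut has been screwed onto the driven bolt, rad. It starts between 0 and 0.6 and does not change while the bolt turns with the nut; while the head is held it grows at about 0.3 rad/s until the nut is home at 2.0, where it stops and the driver pushes on with 0.2 N m.
- bolt_b: One of two other bolts, already tight (plain nut, no driver), same size and place on its axis. Origin: bench level straight below its axis at the plate's mid-plane. Not to be touched.
- bolt_c: The other tight bolt, as bolt_b. Not to be touched.
- parts_tray: Black compartment tray 150 x 200 x 22 mm, loose; origin under its middle. Leave alone.
- loupe: Black eye loupe, 38 mm across, 40 mm high, loose. Leave alone.
- movement_holder: Round steel movement holder 48 mm across, 19 mm high with brass disc, loose. Leave alone.
- screwdriver: Red handled screwdriver 130 mm long, lying loose. Leave alone.
- oil_jar: Small glass jar with blue cap, 40 mm across, 50 mm high, loose. Leave alone.
- copper_ring: Copper ring 32 mm across, 5 mm high, loose. Leave alone.

How it is judged:
On the way, in this order (a step that is already met when the one before it is completed fails the run):
1. the head of the driven bolt is gripped between the fingers and stands still, nut not yet home (contact force between the fingers and bolt_head above 8 N and distance between the grasp point and head_centre below 0.022 m and angular speed of bolt_head below 0.1 rad/s and value of joint thread below 1.9 rad), for 0.3 s.
2. the nut has run home while the head is held (contact force between the fingers and bolt_head above 8 N and distance between the grasp point and head_centre below 0.022 m and angular speed of bolt_head below 0.1 rad/s and value of joint thread above 1.95 rad), for 0.3 s.
At the end, for the whole second after the job is handed in: The nut is home on the driven bolt (thread above 1.95 rad) and the fingers still grip that bolt's head (more than 8 N, TCP within 22 mm of the head's centre), which does not turn (under 0.1 rad/s) (all of step 2); the arm keeps its last pose, push and grip.
It fails at once if a tight bolt is touched with more than 3 N (contact force between any of the arm, the fingers and bolt_b above 3 N or contact force between any of the arm, the fingers and bolt_c above 3 N).
It fails at once if the robot pushes against the bracket or lamp base with more than 15 N (contact force between any of the arm, the fingers and mount above 15 N).
It fails at once if a thing lying on the bench is moved by more than 20 mm (distance of any of parts_tray, loupe, movement_holder, screwdriver, oil_jar, copper_ring from where it was at the start of the episode above 0.02 m).
It also fails if it takes over 45 s, if anything falls off the work surface, if the arm or the gripper's body presses on something with over 40 N, if the wrist force passes 120 N, or if a joint passes its speed limit or range.

## Working session

There is one attempt and no reset: what is moved stays moved. The work goes in short steps, Python scripts to look and compute and a shell command to move; the robot and the scene stay as the last step left them, time stands still between calls to the robot, and variables do not carry over. Pictures are saved under pics/ and viewed, at most 10 in all, crops included, and the job is handed in when it is done.

```bash
ls; mkdir -p pics
python3 - <<'E'
from bench import r, optics
import cv2
print(r.get_obs())
for n in ("side","top"):
    f=optics.grab_frame(n); cv2.imwrite(f"pics/{n}1.png",f["color"]); print(n,f["K"].tolist(),f["R"].tolist(),f["t"].tolist())
E
```

```text
pics
{'clock': 0.0, 'joints': array([ 1.19088032,  0.47778757,  0.02238655,  1.55646811, -0.01148092,
        1.10928428, -0.0830733 ]), 'qvel': array([ 0.0010129 , -0.00132199,  0.00187526,  0.00083269, -0.0005936 ,
        0.00123844,  0.00028048]), 'tau': array([ 6.37254789e-05, -5.96442676e+01,  1.60787601e+00, -2.81192869e+01,
        1.24252687e-02,  9.32182797e-03,  1.18242457e-05]), 'tcp_pos': array([ 0.18102929, -0.64969013,  0.24902797]), 'orientation': array([-3.11086600e+00, -4.25437942e-01,  6.54813721e-04]), 'contact_force': array([-1.23200237, -0.41345722, -0.04076908]), 'moment': array([-0.02320035,  0.06516215, -0.03338088]), 'gripper_force': 0.0, 'grip_width': 0.08533790201113453}
side [[494.0693649372839, 0.0, 286.72968455569014], [0.0, 494.0693649372839, 219.09323185325604], [0.0, 0.0, 1.0]] [[0.9290175909331776, -0.36932316500902507, 0.022950283754920184], [-0.2231887014221752, -0.6087327037023517, -0.7613352080396049], [0.29514931694686014, 0.702171556837032, -0.647952147519291]] [-0.44557452219385885, 0.18887889758190943, 1.4176398755114012]
top [[445.955947991908, 0.0, 268.40594787970673], [0.0, 445.955947991908, 207.68630957674398], [0.0, 0.0, 1.0]] [[0.05540328224264134, -0.9984608393630215, 0.0025354635145528478], [-0.976661505698737, -0.05472108492102608, -0.2076966686091571], [0.20751573338669624, 0.009030787538042075, -0.9781899944660162]] [0.024602890303916557, 0.4790338444752823, 1.2015516870625114]
```

View pics/side1.png

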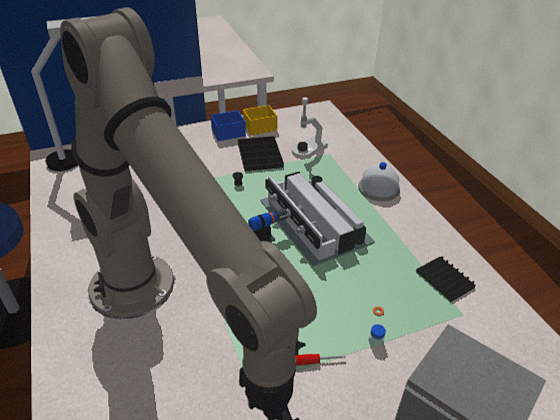

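View pics/top1.png

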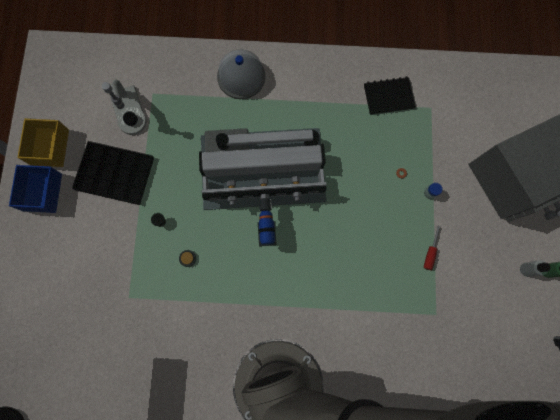

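The driver (top view, about (266,225)) sits on the middle of the three bolts. The heads are near (231,182), (264,182) and (297,182), with the plate near row 190. I'll enlarge both views.

Run:
```python
import cv2
a=cv2.imread("pics/top1.png")[110:260,190:340]; b=cv2.imread("pics/side1.png")[160:270,240:390]
cv2.imwrite("pics/topc.png",cv2.resize(a,None,fx=4,fy=4,interpolation=cv2.INTER_CUBIC))
cv2.imwrite("pics/sidec.png",cv2.resize(b,None,fx=5,fy=5,interpolation=cv2.INTER_CUBIC))
```

```text
(no output)
```

View pics/topc.png

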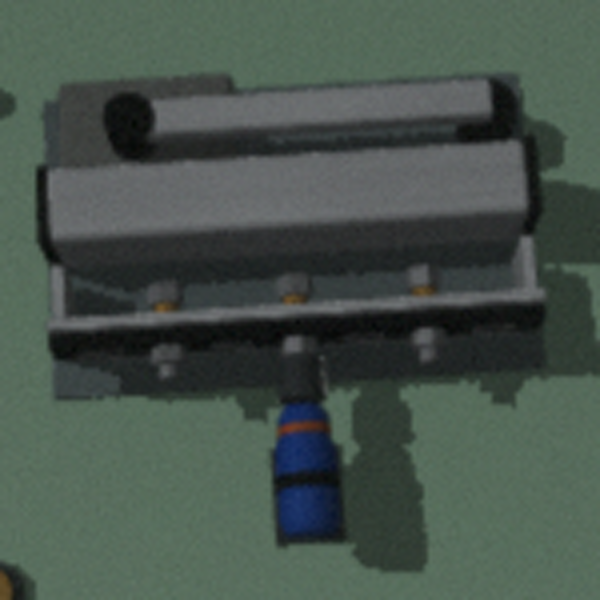

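View pics/sidec.png

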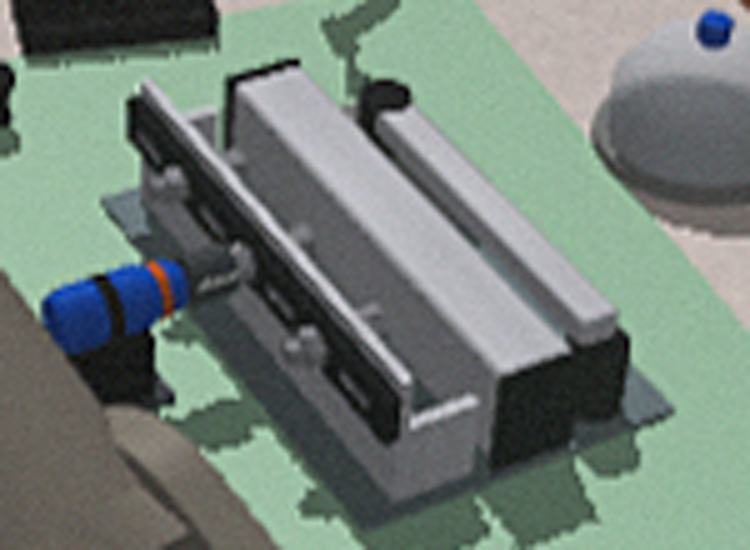

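The top crop shows the plate's top strip from (50,326) to (545,296). The three heads are at (163,293), (293,285) and (422,276), and the driver is on the middle one. In the side crop the strip runs from (147,83) to (408,382), and the middle head is at (300,237). I'll triangulate these points, then fit the mount pose.

```bash
cat > h.py <<'E'
import numpy as np, cv2
from scipy.optimize import least_squares
C={'side':(np.array([[494.06936,0,286.72968],[0,494.06936,219.09323],[0,0,1]]),np.array([[0.9290175909331776,-0.36932316500902507,0.022950283754920184],[-0.2231887014221752,-0.6087327037023517,-0.7613352080396049],[0.29514931694686014,0.702171556837032,-0.647952147519291]]),np.array([-0.44557452219385885,0.18887889758190943,1.4176398755114012])),
'top':(np.array([[445.95595,0,268.40595],[0,445.95595,207.68631],[0,0,1]]),np.array([[0.05540328224264134,-0.9984608393630215,0.0025354635145528478],[-0.976661505698737,-0.05472108492102608,-0.2076966686091571],[0.20751573338669624,0.009030787538042075,-0.9781899944660162]]),np.array([0.024602890303916557,0.4790338444752823,1.2015516870625114]))}
def proj(n,X):
    K,R,t=C[n]; p=(np.atleast_2d(X)@R.T+t)@K.T; return p[:,:2]/p[:,2:]
def tri(ps,pt):
    P=[C[n][0]@np.c_[C[n][1],C[n][2]] for n in ('side','top')]
    X=cv2.triangulatePoints(P[0],P[1],np.array(ps,float).T,np.array(pt,float).T); return (X[:3]/X[3]).T
def tf(c): return (np.array(c,float)+.5)/4-.5+[190,110]
def sf(c): return (np.array(c,float)+.5)/5-.5+[240,160]
def M(p,X):
    c,s=np.cos(p[2]),np.sin(p[2]); return np.asarray(X)@np.array([[c,s,0],[-s,c,0],[0,0,1]])+[p[0],p[1],p[3]]
E
python3 - <<'E'
from h import *
# left end, right end, heads +90,0,-90 
m=np.array([[0,.17,.104],[0,-.17,.104],[.023,.09,.075],[.023,0,.075],[.023,-.09,.075],[.066,.17,.080],[.066,-.17,.080]])
T=tf([[50,326],[545,296],[163,293],[293,285],[422,276],[59,240],[527,206]])
S=sf([[147,83],[408,382],[233,157],[300,237],[370,312],[235,80],[494,375]])
print(np.round(tri(S,T)*1000,1))
f=lambda p:np.r_[(proj('top',M(p,m))-T).ravel(),(proj('side',M(p,m))-S).ravel()]
s=least_squares(f,[.6,0,0,0],loss='soft_l1'); print(s.x, np.round(s.fun.reshape(-1,2),1))
print('head',M(s.x,[[.023,0,.075]]))
a=cv2.imread('pics/top1.png');b=cv2.imread('pics/side1.png')
L=[]
for y in(-.17,.17):
  L+=[((-.004,y,.104),(.004,y,.104)),((.066,y,.08),(.121,y,.08)),((.066,y,.08),(.066,y,.006))]
for x,z in((-.004,.104),(.004,.104),(.066,.08),(.121,.08),(.066,.006)): L+=[((x,-.17,z),(x,.17,z))]
for y in(-.09,0,.09): L+=[((.016,y,.075),(.030,y,.075)),((.023,y-.0127,.075),(.023,y+.0127,.075))]
out=[]
for n,i,k,sl in(('top',a,4,(110,190,150,150)),('side',b,4,(160,240,110,150))):
  r0,c0,h,w=sl; v=cv2.resize(i[r0:r0+h,c0:c0+w],None,fx=k,fy=k,interpolation=cv2.INTER_CUBIC)
  v=cv2.convertScaleAbs(v,alpha=1.3)
  for l in L:
    q=((proj(n,M(s.x,l))-[c0,r0]+.5)*k-.5).round().astype(int); cv2.line(v,q[0].tolist(),q[1].tolist(),(0,0,255),1)
  cv2.imwrite(f'pics/ov_{n}.png',v)
E
```

```text
[[ 503.3  231.9  104.1]
 [ 542.8 -101.8  105. ]
 [ 536.5  159.1   84.8]
 [ 547.6   70.    81.6]
 [ 557.   -18.6   87.4]
 [ 568.   233.3   90. ]
 [ 610.4  -89.4   80.1]]
[0.52413591 0.06725947 0.11880018 0.00296902] [[-1.5 -1.3]
 [ 0.2 -1.5]
 [ 0.4 -0.3]
 [ 0.2 -0.2]
 [ 0.3  0. ]
 [-3.2 -0.7]
 [ 1.5  0.5]
 [-0.7 -1.3]
 [-0.1 -0.5]
 [-0.8  1.8]
 [-0.8  1.1]
 [-0.4  2.6]
 [-1.2  0. ]
 [ 1.   0.1]]
head [[0.54697379 0.06998545 0.07796902]]
```

View pics/ov_top.png

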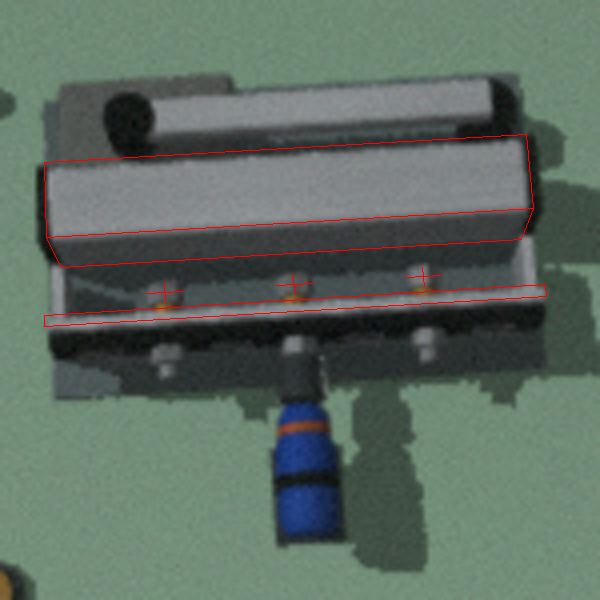

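View pics/ov_side.png

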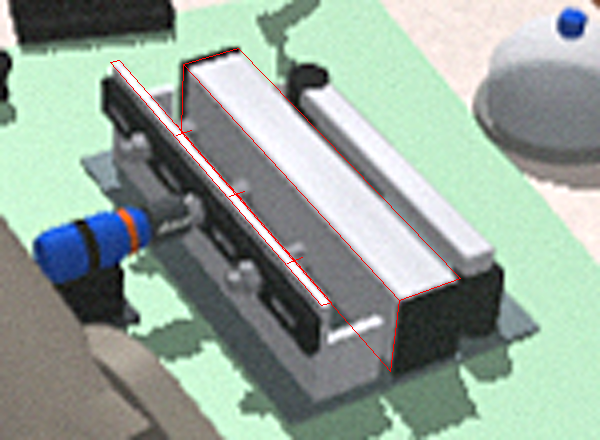

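The overlay fits the lamp base and heads well. In the top crop the plate line sits about 5 px too high, because what I marked as heads are their visible tops (triangulated z ≈ 85 mm, which matches 86–88). I'll refit using head tops.

Run:
```python
from h import *
m=np.array([[0,.17,.104],[0,-.17,.104],[.023,.09,.086],[.023,0,.086],[.023,-.09,.086],[.066,.162,.080],[.066,-.162,.080]])
T=tf([[50,326],[545,296],[163,293],[293,285],[422,276],[59,240],[527,206]])
S=sf([[147,83],[408,382],[233,157],[300,237],[370,312],[235,80],[494,375]])
for z in (0,1):
  f=lambda p:np.r_[(proj('top',M(np.r_[p[:3],p[3]*z],m))-T).ravel(),(proj('side',M(np.r_[p[:3],p[3]*z],m))-S).ravel()]
  s=least_squares(f,[.52,0.07,0.1,0],loss='soft_l1',f_scale=.5); print(s.x, np.round(s.fun.reshape(-1,2),1).tolist())
p=s.x; p[3]*=1
print('head',M(p,[[.023,0,.075]]))
for n in('top','side'): 
  f=lambda q:(proj(n,M(np.r_[q,0],m))-(T if n=='top' else S)).ravel()
  q=least_squares(f,[.52,.07,.1],loss='soft_l1',f_scale=.5).x; print(n,q,M(np.r_[q,0],[.023,0,.075]))
```

```text
[0.52354767 0.06619458 0.1221468  0.        ] [[-0.9, -0.6], [0.5, -1.2], [0.5, -0.7], [0.5, -0.8], [0.8, -0.6], [0.1, -0.1], [-1.2, 1.1], [-0.9, -0.3], [-0.0, 0.5], [-0.9, 0.1], [-0.8, -0.7], [-0.2, 0.8], [-0.3, 2.1], [-0.5, -0.6]]
[ 0.52378771  0.06645501  0.12201461 -0.00080355] [[-1.0, -0.7], [0.3, -1.2], [0.4, -0.7], [0.4, -0.8], [0.7, -0.6], [0.0, -0.1], [-1.3, 1.1], [-0.9, -0.2], [-0.0, 0.6], [-0.8, 0.2], [-0.7, -0.5], [-0.2, 0.9], [-0.3, 2.3], [-0.5, -0.5]]
head [[0.54661672 0.06925439 0.07419645]]
top [0.52178647 0.0667703  0.11997833] [0.54462113 0.06952318 0.075     ]
side [0.52536955 0.06635356 0.11561772] [0.54821599 0.06900685 0.075     ]
```

The height check passes: z comes out at 74–75 mm. The head is at about (0.546, 0.069, 0.075) and the mount yaw is about 0.12. Next I work out the moves.

```bash
cat > go.py <<'E'
import sys
from bench import r
from h import *
from scipy.spatial.transform import Rotation as Ro
o=r.get_obs(); R0=Ro.from_rotvec(o['orientation']); p=o['tcp_pos']
x,y,yaw,dz=map(float,sys.argv[1:5]) # mount pose, tcp height
off=float(sys.argv[5]) if len(sys.argv)>5 else .024
tgt=np.array([x+off*np.cos(yaw),y+off*np.sin(yaw),dz])
d=R0.inv().apply(tgt-p)/.025
for s in (0,np.pi):
    Rt=Ro.from_euler('z',yaw+s)*Ro.from_euler('x',np.pi)
    print('turn',np.round(np.degrees((R0.inv()*Rt).as_rotvec())/8,2))
print('tgt',tgt,'tcp',p,'shift',np.round(d,2),'q',np.round(o['joints'],2),'F',np.round(o['contact_force'],1),o['grip_width'],o['gripper_force'],o['clock'])
E
python3 go.py .5237 .0664 .12 .22
```

```text
turn [-0.01  0.    1.09]
turn [-0.000e+00 -2.000e-02 -2.141e+01]
tgt [0.54752741 0.06927309 0.22      ] tcp [ 0.18106585 -0.64973902  0.24911443] shift [ 21.84 -23.77   1.2 ] q [ 1.19  0.48  0.02  1.56 -0.01  1.11 -0.08] F [-0.4  0.4  0.3] 0.08537992651126083 0.0 0.1
```

```bash
python3 -m creep '{"rows":[[1,-1.1,0,0,0,0.1,85],[2.6,-2.8,0,0,0,0.2,85],[4.2,-4.5,0,0,0,0.4,80],[5.8,-6.2,0,0,0,0.5,75],[7.4,-7.9,0,0,0,0.7,70],[9,-9.7,0,0,0,0.8,66],[10.6,-11.5,0,0,0,1,62],[12.2,-13.3,0,0,0,1.1,62],[13.6,-14.8,0,0,0,1.1,62],[14.4,-15.7,0,0,0,1.1,62]]}' 80; python3 go.py .5237 .0664 .12 .22
```

```text
clock: 1.35
tcp_pos: [0.4235, -0.1727, 0.25]
orientation: [-3.135, -0.191, -0.0]
contact_force: [0.1, -0.7, 0.1]
grip_width: 0.062
gripper_force: 0.0
turn [-0.   -0.    0.01]
turn [  0.    -0.   -22.49]
tgt [0.54752741 0.06927309 0.22      ] tcp [ 0.42346377 -0.17270831  0.24998049] shift [ 6.1  -9.01  1.2 ] q [ 0.5   0.13 -0.27  2.04  0.04  0.98 -1.24] F [ 0.1 -0.7  0.1] 0.062001854572060325 0.0 1.35
```

```bash
python3 -m creep '{"rows":[[0.9,-1.4,0.1,0,0,0,62],[2.1,-3.1,0.3,0,0,0,62],[3.4,-5,0.6,0,0,0,62],[4.6,-6.8,0.9,0,0,0,62],[5.5,-8.2,1.1,0,0,0,62],[6,-8.9,1.2,0,0,0,62],[6.1,-9,1.2,0,0,0,62],[6.1,-9,1.2,0,0,0,62]]}'; python3 go.py .5237 .0664 .12 .075
python3 - <<'E'
from bench import optics
from h import *
v=[]
for n,c,k in(('top',(110,190),4),('side',(130,240),4)):
    f=optics.grab_frame(n)["color"]; cv2.imwrite(f'pics/{n}2.png',f)
    v.append(cv2.resize(f[c[0]:c[0]+145,c[1]:c[1]+98],None,fx=4,fy=4,interpolation=cv2.INTER_CUBIC))
cv2.imwrite('pics/pre.png',cv2.convertScaleAbs(np.hstack(v),alpha=1.3))
E
```

```text
clock: 2.35
tcp_pos: [0.5472, 0.0649, 0.2198]
orientation: [3.136, 0.184, -0.001]
contact_force: [-0.4, -0.0, -0.5]
grip_width: 0.0618
gripper_force: 0.0
turn [ 0.    0.01 -0.02]
turn [ 1.000e-02 -1.000e-02  2.248e+01]
tgt [0.54752741 0.06927309 0.075     ] tcp [0.54721876 0.06492754 0.21979681] shift [ 0.04 -0.17  5.79] q [ 0.11  0.34 -0.42  1.86  0.16  0.97 -1.83] F [-0.4 -0.  -0.5] 0.06180675208095287 0.0 2.35
```

View pics/pre.png

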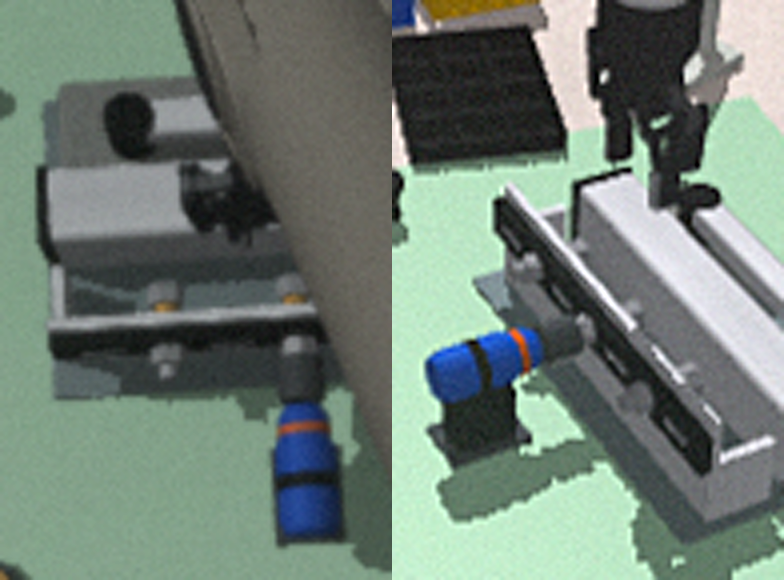

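The side view shows the open gripper (pads near (620,150) and (665,185) in the picture) above the gap, with nothing in the way. Going down now.

```bash
python3 -m creep '{"rows":[[0.05,-0.1,0.8,0,0,0,62],[0.05,-0.15,1.8,0,0,0,62],[0.05,-0.15,2.8,0,0,0,62],[0.05,-0.15,3.8,0,0,0,62],[0.05,-0.15,4.6,0,0,0,62],[0.05,-0.15,5.2,0,0,0,62],[0.05,-0.15,5.6,0,0,0,62],[0.05,-0.15,5.75,0,0,0,62],[0.05,-0.15,5.75,0,0,0,62]]}'; python3 go.py .5237 .0664 .12 .075
```

```text
clock: 3.58
tcp_pos: [0.5485, 0.0698, 0.0765]
orientation: [3.136, 0.185, 0.001]
contact_force: [0.3, -0.3, -0.5]
grip_width: 0.0623
gripper_force: 0.0
turn [ 0.   -0.   -0.01]
turn [-0.   -0.   22.49]
tgt [0.54752741 0.06927309 0.075     ] tcp [0.54852633 0.06977733 0.07646301] shift [-0.04  0.02  0.06] q [ 0.04  0.53 -0.36  1.96  0.28  0.69 -1.94] F [ 0.3 -0.3 -0.5] 0.06232320553370209 0.0 3.575
```

```bash
python3 -m creep '{"rows":[[0,0,0,0,0,0,40],[0,0,0,0,0,0,30],[0,0,0,0,0,0,26],[0,0,0,0,0,0,22],[0,0,0,0,0,0,18],[0,0,0,0,0,0,18]]}' 40; python3 go.py .5237 .0664 .12 .075
```

```text
clock: 4.32
tcp_pos: [0.5485, 0.0697, 0.0766]
orientation: [3.136, 0.185, 0.001]
contact_force: [-1.6, -0.8, 6.1]
grip_width: 0.0229
gripper_force: 39.1
turn [ 0.   -0.   -0.01]
turn [-0.   -0.   22.49]
tgt [0.54752741 0.06927309 0.075     ] tcp [0.54852826 0.06969008 0.07656393] shift [-0.04  0.01  0.06] q [ 0.04  0.53 -0.36  1.96  0.28  0.69 -1.94] F [-1.6 -0.8  6.1] 0.022852464184299193 39.10987101495266 4.325
```

```bash
python3 -m creep '{"rows":[[0,0,0,0,0,0,10],[0,0,0,0,0,0,10],[0,0,0,0,0,0,10],[0,0,0,0,0,0,10],[0,0,0,0,0,0,10],[0,0,0,0,0,0,10],[0,0,0,0,0,0,10],[0,0,0,0,0,0,10]]}' 80; python3 go.py .5237 .0664 .12 .075
python3 - <<'E'
from bench import r
print(r.get_obs()['moment'])
E
```

```text
clock: 5.32
tcp_pos: [0.5486, 0.0696, 0.0767]
orientation: [3.136, 0.185, 0.001]
contact_force: [-1.2, -2.1, 6.8]
grip_width: 0.0214
gripper_force: 77.9
turn [ 0.   -0.   -0.01]
turn [-0.   -0.   22.49]
tgt [0.54752741 0.06927309 0.075     ] tcp [0.5485573  0.06963481 0.07673894] shift [-0.04  0.01  0.07] q [ 0.04  0.53 -0.36  1.96  0.28  0.69 -1.94] F [-1.2 -2.1  6.8] 0.021410908524827976 77.92031407356262 5.325
[-0.17369756  0.40183381  0.05934817]
```

The flats now lie on the pads: opening 21.4 mm, grip 78 N, side force small. Holding.

```bash
python3 -m creep '{"rows":[[0,0,0,0,0,0,10],[0,0,0,0,0,0,10],[0,0,0,0,0,0,10],[0,0,0,0,0,0,10],[0,0,0,0,0,0,10],[0,0,0,0,0,0,10],[0,0,0,0,0,0,10],[0,0,0,0,0,0,10],[0,0,0,0,0,0,10],[0,0,0,0,0,0,10]]}'
python3 -m creep '{"rows":[[0,0,0,0,0,0,10],[0,0,0,0,0,0,10],[0,0,0,0,0,0,10],[0,0,0,0,0,0,10],[0,0,0,0,0,0,10],[0,0,0,0,0,0,10],[0,0,0,0,0,0,10],[0,0,0,0,0,0,10],[0,0,0,0,0,0,10],[0,0,0,0,0,0,10]]}'
python3 -m creep '{"rows":[[0,0,0,0,0,0,10],[0,0,0,0,0,0,10],[0,0,0,0,0,0,10],[0,0,0,0,0,0,10],[0,0,0,0,0,0,10],[0,0,0,0,0,0,10],[0,0,0,0,0,0,10],[0,0,0,0,0,0,10],[0,0,0,0,0,0,10],[0,0,0,0,0,0,10]]}'
python3 -m creep '{"rows":[[0,0,0,0,0,0,10],[0,0,0,0,0,0,10],[0,0,0,0,0,0,10],[0,0,0,0,0,0,10],[0,0,0,0,0,0,10],[0,0,0,0,0,0,10],[0,0,0,0,0,0,10],[0,0,0,0,0,0,10],[0,0,0,0,0,0,10],[0,0,0,0,0,0,10]]}'
```

```text
clock: 6.58
tcp_pos: [0.5485, 0.0696, 0.0767]
orientation: [3.136, 0.185, 0.001]
contact_force: [-1.4, -1.5, 6.5]
grip_width: 0.0215
gripper_force: 77.9
clock: 7.82
tcp_pos: [0.5486, 0.0697, 0.0767]
orientation: [3.136, 0.185, 0.001]
contact_force: [-1.8, -1.7, 7.1]
grip_width: 0.0215
gripper_force: 77.9
clock: 9.07
tcp_pos: [0.5485, 0.0697, 0.0767]
orientation: [3.136, 0.185, 0.001]
contact_force: [-1.9, -1.7, 7.2]
grip_width: 0.022
gripper_force: 77.9
clock: 10.32
tcp_pos: [0.5485, 0.0697, 0.0767]
orientation: [3.136, 0.185, 0.001]
contact_force: [-1.2, -0.9, 7.5]
grip_width: 0.0218
gripper_force: 78.4
```

```bash
python3 -m creep '{"rows":[[0,0,0,0,0,0,10],[0,0,0,0,0,0,10],[0,0,0,0,0,0,10],[0,0,0,0,0,0,10],[0,0,0,0,0,0,10],[0,0,0,0,0,0,10],[0,0,0,0,0,0,10],[0,0,0,0,0,0,10],[0,0,0,0,0,0,10],[0,0,0,0,0,0,10]]}'
python3 -m creep '{"rows":[[0,0,0,0,0,0,10],[0,0,0,0,0,0,10],[0,0,0,0,0,0,10],[0,0,0,0,0,0,10],[0,0,0,0,0,0,10],[0,0,0,0,0,0,10],[0,0,0,0,0,0,10],[0,0,0,0,0,0,10],[0,0,0,0,0,0,10],[0,0,0,0,0,0,10]]}'
python3 -m creep '{"rows":[[0,0,0,0,0,0,10],[0,0,0,0,0,0,10],[0,0,0,0,0,0,10],[0,0,0,0,0,0,10],[0,0,0,0,0,0,10],[0,0,0,0,0,0,10],[0,0,0,0,0,0,10],[0,0,0,0,0,0,10],[0,0,0,0,0,0,10],[0,0,0,0,0,0,10]]}'
python3 -m creep '{"rows":[[0,0,0,0,0,0,10],[0,0,0,0,0,0,10],[0,0,0,0,0,0,10],[0,0,0,0,0,0,10],[0,0,0,0,0,0,10],[0,0,0,0,0,0,10],[0,0,0,0,0,0,10],[0,0,0,0,0,0,10],[0,0,0,0,0,0,10],[0,0,0,0,0,0,10]]}'
python3 - <<'E'
from bench import r,optics
from h import *
print(r.get_obs()['moment'])
f=optics.grab_frame('side')["color"][120:270,220:390]
cv2.imwrite('pics/hold.png',cv2.convertScaleAbs(cv2.resize(f,None,fx=4,fy=4,interpolation=cv2.INTER_CUBIC),alpha=1.3))
E
```

```text
clock: 11.58
tcp_pos: [0.5486, 0.0697, 0.0767]
orientation: [3.136, 0.185, 0.001]
contact_force: [-1.7, -1.2, 6.8]
grip_width: 0.0218
gripper_force: 78.4
clock: 12.82
tcp_pos: [0.5485, 0.0697, 0.0767]
orientation: [3.136, 0.185, 0.001]
contact_force: [-2.6, -0.9, 7.2]
grip_width: 0.0221
gripper_force: 78.4
clock: 14.08
tcp_pos: [0.5485, 0.0697, 0.0767]
orientation: [3.136, 0.185, 0.001]
contact_force: [-2.1, -1.4, 7.5]
grip_width: 0.0216
gripper_force: 78.4
clock: 15.32
tcp_pos: [0.5485, 0.0697, 0.0767]
orientation: [3.136, 0.185, 0.001]
contact_force: [-2.7, -0.4, 6.8]
grip_width: 0.0217
gripper_force: 78.4
[-0.04830831  0.41704493  0.03908182]
```

View pics/hold.png

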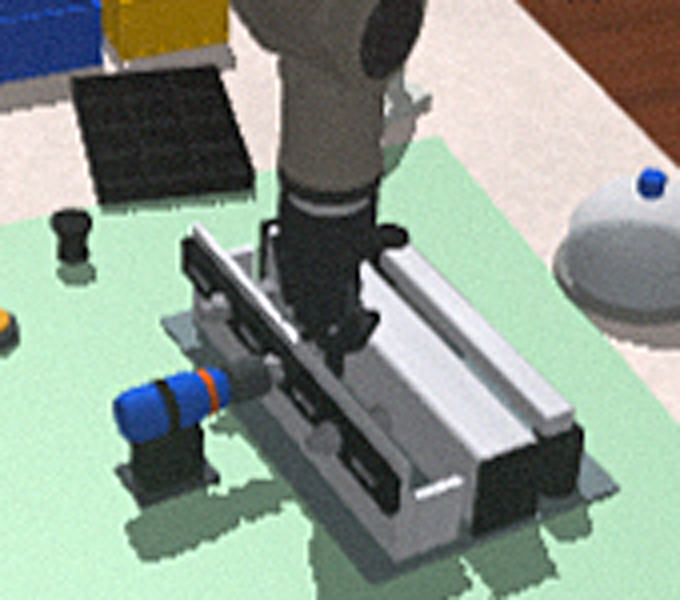

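The picture shows the gripper in the gap at the driven bolt, about (330,350), with the other heads clear. The head has been held on its flats for over 10 s at a steady 78 N.

```bash
python3 -c "
from bench import r
print(r.hand_in())"
```

```text
the job is handed in; nothing more can be done
None
```

I gripped the driven (middle) bolt's head on its flats at about 78 N for over 10 s, more than the nut should need to run home, and handed the job in still gripping; no verdict came back and the thread value can't be read, so "nut home" is inferred from the hold time.

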